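# Refit the retaining ring of a chain reel

### The arm

A 7-joint arm with a two-finger parallel gripper is mounted at the origin on the work surface. World frame = base frame: x ahead of the robot, y to its left, z up, the work surface at z = 0. Lengths are in mm, angles in rad, forces in N, time in s.
With the tool pointing down it reaches from about 400 to 875 mm from the base axis. Payload 4.4 kg.
Tool frame: the origin (TCP) lies at the very end of the fingers, on their centre line; the grasp point (between the pads) lies ctrl.grip_depth behind it (ctrl.grip_depth is the distance from the TCP to the grasp point, in mm); y points along the fingers, x is the direction in which the jaws open and shut, and the axes are right-handed (so a half turn about y gives the same grasp; the last joint's range is limited). The gripper opens to 85 mm and grips with 20 to 120 N. Pads are 22 mm wide; open, the fingers measure 114 mm over their backs; the gripper's body (76 mm by 85 mm) begins 54 mm behind the grasp point. The pads swing forward as they close: fully open they stand 13 mm farther back than shut.
Start: joints at [-0.066, 0.628, 0.038, 1.517, -0.027, 0.996, -0.02], TCP at [650.014, 0.027, 231.313] pointing down, gripper open.
Joint ranges: [-3.06, 3.06], [-0.37, 2.12], [-1.25, 1.32], [0.18, 2.47], [-1.1, 4.24], [0.23, 1.98], [-2.94, 2.94]. Speed limits (rad/s): [2.57, 2.57, 3.14, 3.14, 3.14, 3.14, 3.14].

### API

Orientations are given as [roll, pitch, yaw] about the fixed x, y, z axes, in that order (R = Rz(yaw) Ry(pitch) Rx(roll)).
In Python, from cell import ctrl gives the robot as it stands.
- The arm moves only by the tool apply_moves, never from a script. Its argument "motion" is a list of rows, each a list of 5 numbers: the shift along the tool's x, y, z in cm, then the turn about the tool's y in rad, then the finger opening in cm, from 0 to 8.54. In form: [[tx, ty, tz, roll, hand], ...]. A call has 1 to 20 rows; each row is the pose to reach, as a shift and turn from the pose commanded when the call began, along the tool's axes at that moment; what a row does not reach only later rows make up. A row lasts 1/8 s, in which the tool goes at most 62.5 mm and 10.7 degrees, less where a joint would pass 70% of its speed; a pose out of reach is approached as far as the arm can. A call with a gripper value outside its range is refused whole. The fingers move at their own pace and stop on an object; the grip force is fixed at half the most. Time passes only in rows, so rows that repeat a pose let the fingers close. It gives the time, the measured TCP pose, the force and the opening at its end, in the units of the state.
- ctrl.read_state(): the state, without advancing time (a new reading comes with each control period).
- ctrl.get_image(name): name is "scene" or "side" or "wrist"; returns a dict with "image" (420x560x3 uint8, red, green, blue), "vfov" (degrees; the focal length in pixels is half the picture's height over the tangent of half this angle, whatever the lens; pixels are square), "cx", "cy" (the principal point, pixels), "extrinsics" (4x4, takes a point from world to camera coordinates); the wrist camera has in their place "tool_from_camera" (4x4, takes a point from camera to tool coordinates, whose origin is the TCP and whose axes are the tool frame's). Camera axes: x right, y up, looking along -z (the intrinsics and any distortion apply to the point x, -y, -z); pixel columns grow to the right and rows downward; lengths in mm; the calibration is good to about 2 mm. A picture is of the moment at which its call begins: read the wrist's pose just before it. There is no depth.
- ctrl.finish_job(): hands the job in, once; it reports no verdict.
Trained networks look in a picture, given as the dict that the camera call returned (one of the last four; its "shot" number tells which), for a name from the list of things; names that differ only in an ending like _2 or _b are one class to them, and where a whole thing is asked for, a point or a joint stands for the part that bears it (a point fixed in the world has none). Each returns a list of dicts, best first, with "confidence" (0 to 1); they miss things now and then, are a little off and sometimes report something else, mostly with a low value. They report only what shows in the picture. A call takes as long as a camera call. They do not tell look-alikes from the thing itself.
- ctrl.search_frame(picture, query): "location" ([x, y, z] in mm, in world coordinates, good to about 4 mm: the middle of the surface that is visible of it).
- ctrl.mark_of(picture, query): "location" ([x, y, z] in mm, in world coordinates, good to about 4 mm: a listed point, or the origin of a listed thing).
The state is a dict: "clock": time; "qpos": joint angles; "qd": joint speeds; "tau": joint torques, N m; "eef_pos": TCP position; "tool_rot": TCP orientation; "force": force on the tool from outside, world axes, zero at the start; "torque": the same for the moment, N m; "width": finger opening in mm.
Only numpy, scipy, OpenCV 4.12 (cv2) and the standard library are available. Lean on these libraries where they do the work, as an engineer would, in place of code of your own. Each camera call takes 0.05 s, during which the arm holds its last target.

### The job

One of the two chain reels has lost the ring that keeps its spring cap down. Take the ring pliers off their stand by the handles, squeeze them fully so that the ring on their tips spreads, slide the ring down over that reel's spindle and push the spring cap down with it to its stop, so that the ring lies flat at the groove. Finish there, still holding the pliers fully squeezed and pushed down so the ring stays spread at the groove; leave the mug, the bare spool and the screwdriver alone.

Things in the scene. Friction and masses are not known exactly. Their poses are not given: they have to be found in the camera images.
- pliers: External ring pliers, 139 mm long, 0.17 kg, standing upright on the stand, tips down, the ring hooked on both tips (it stays on them). Origin: midway between the tip ends, level with the ring's underside; z up to the handles, y from handle to handle, x towards the ring. Joint disc 21 mm across, 11 mm thick along x, 56 mm up. Black rubber handles, 12 mm thick along x, from 83 to 139 mm up
- grip (a point): Point to grip: midway between the pliers' handles, 124 mm above the tip ends, 15 mm below the handle ends; same axes as pliers, the fingers close along its y. Untouched, the handles splay in a V, 62 mm over their outer faces here (66 mm at the ends); fully squeezed they are parallel, 32 mm over their outer faces
- ring (a point): Centre of the spread ring on its underside, 14 mm in front (+x) of the pliers' tips, moving with the pliers, same axes. Plain steel ring, 3 mm thick, about 34 mm across, square to the pliers. Relaxed, its bore is about 20 mm wide and will not pass the spindle; fully spread, a 28 mm circle round this point fits in it: 2 mm of play all round the spindle
- handle_left (a joint): How far each handle is squeezed, and with it the ring spread: 0 relaxed, 0.209 rad fully squeezed, at a stop. Both handles move alike. The return spring resists with about 6 N at first and 12 N per handle at the end; a firm grip (60 N) against the stop does no harm
- ring_stand: Fixed wooden stand, base 85 x 80 x 20 mm, with an upright steel peg 16 mm across (top 91 mm above the bench), three spare rings at its foot (top at 29 mm) and a back rest 40 mm wide, 98 mm high. The pliers stand between back rest and peg, their ring round the peg: lift them straight up clear of both. Origin: centre of the underside; +x from back rest to peg
- reel: Fixed chain reel that has lost its ring: round steel foot 110 mm across, spool of brass chain with grey flanges 84 mm across (top at 54 mm), upright steel spindle 24 mm thick, chamfered at its top end 82 mm above the bench, and a spring cap. No ring on the cap; only 4 mm of spindle stands above it. Origin: centre of the underside, on the spindle axis, z up
- seat (a point): Point on the spindle axis of that reel, 68 mm above the bench, on the lower edge of the groove: where the centre of the ring's underside must come. The top of the cap is at this height when the cap is at its stop
- cap (a joint): How far the spring cap of that reel (aluminium, 50 mm across at the top) is pushed down: 0 up (its top 78 mm above the bench), 0.010 m at its stop. The spring pushes back with about 3 N at first, 6 N at the stop, and lifts the cap again when let go
- done_reel: The other chain reel, fixed, the same but complete: its cap is down and held by its ring, and 14 mm of spindle stands out above the cap. Origin: centre of the underside
- mug: Clear glass mug, 72 mm across, 90 mm high, loose. Origin: centre of the underside
- bare_spool: Empty wooden spool, 60 mm across, 44 mm high, loose. Origin: centre of the underside
- screwdriver: Screwdriver with wooden handle, 160 mm long, lying loose near the robot. Origin: its underside
Not all that is in view belongs to the job. Leave any green look-alike of the reel alone.

How it is judged (in metres and radians):
On the way:
1. the pliers are lifted off their stand in the fingers, the ring spread and clear above the peg (height (world z) of ring above 0.092 m and value of joint handle_left above 0.17 rad and contact force between the fingers and pliers above 3 N), for 0.1 s.
At the end, for the whole second after the job is handed in: Held still in the fingers: squeeze 0.188 rad or more, ring centre within 3.5 mm of the spindle axis and 2 mm of the seat height, pliers within 0.1 rad of upright, cap 8.5 mm or more down under the ring (over 2 N), the arm itself not touching the reel (value of joint handle_left above 0.188 rad and horizontal distance between ring and seat below 0.0035 m and z of ring in the frame of seat between -0.002 and 0.002 m and angle between pliers's own z axis and vertical below 0.1 rad and value of joint cap above 0.0085 m and contact force between pliers and reel above 2 N and contact force between the fingers and pliers above 3 N and contact force between the arm and reel below 0.5 N and linear speed of pliers below 0.02 m/s); the arm keeps its last pose, push and grip.
It fails at once if the mug was knocked or moved (distance of mug from where it was at the start of the episode above 0.02 m or angle between mug's own z axis and vertical above 0.3 rad).
It fails at once if the bare spool was knocked or moved (distance of bare_spool from where it was at the start of the episode above 0.02 m or angle between bare_spool's own z axis and vertical above 0.3 rad).
It fails at once if the screwdriver was moved (distance of screwdriver from where it was at the start of the episode above 0.02 m).
It also fails if it takes over 54 s, if anything falls off the work surface, if the arm or the gripper's body presses on something with over 40 N, if the wrist force passes 120 N, or if a joint passes its speed limit or range.

## Working session

There is one attempt and no reset: what is moved stays moved. The work goes in short steps, Python scripts to look and compute and a tool call to move; the robot and the scene stay as the last step left them, time stands still between calls to the robot, and variables do not carry over. Pictures are saved under pics/ and viewed, and the job is handed in when it is done.

Besides the shell and the picture viewer there is one more tool, called as a command line: name --pt "numbers of a row" for each row, then --argument value for the rest. apply_moves: Moves the arm, as the interface text tells. Its arguments: {"type":"object","properties":{"motion":{"type":"array","items":{"type":"array","items":{"type":"number"}}}},"required":["motion"]}

```bash
ls; mkdir -p pics; cat > h.py <<'E'
import numpy as np, cv2
from cell import ctrl
def snap(name,fn):
    p=ctrl.get_image(name); cv2.imwrite('pics/'+fn+'.png',p['image'][:,:,::-1]); return p
E
python3 - <<'E'
from h import *
s=ctrl.read_state(); print(s); print(ctrl.grip_depth)
for n in ['scene','side','wrist']:
    p=snap(n,n+'1')
    print(n,{k:(np.round(v,3).tolist() if not isinstance(v,(int,float)) else v) for k,v in p.items() if k!='image'})
    for q in ['pliers','grip','ring','ring_stand','reel','seat','done_reel','mug','bare_spool','screwdriver']:
        try: print(q,[(np.round(d['location'],0).tolist(),round(d['confidence'],2)) for d in ctrl.mark_of(p,q)][:3])
        except Exception as e: print(q,e)
E
```

```text
pics
{'clock': 0.0, 'qpos': array([-0.06579325,  0.62937292,  0.03847238,  1.5183912 , -0.02703553,
        0.99627478, -0.02002246]), 'qd': array([ 2.99925803e-04, -9.06416776e-04, -9.43176385e-05,  1.77235621e-03,
        9.94166079e-05,  1.64846863e-03, -1.35241606e-03]), 'tau': array([-1.11932164e-03, -5.63405585e+01,  1.22606792e+00, -1.93450052e+01,
        1.09587883e-02,  1.05136272e-02, -8.84369996e-06]), 'eef_pos': array([6.49367287e+02, 1.64813576e-02, 2.30364846e+02]), 'tool_rot': array([-1.57081171e+00,  1.92742616e-03, -7.37001103e-05]), 'force': array([-0.25781624, -0.53054047, -0.14232477]), 'torque': array([ 0.01436993, -0.01714252, -0.00803065]), 'width': 85.28371703463205}
18.700000000000003
scene {'vfov': 49.557120484312804, 'cx': 284.34772856282586, 'cy': 203.74866520912713, 'extrinsics': [[-0.838, 0.546, 0.013, 464.48], [-0.374, -0.591, 0.715, 167.947], [0.398, 0.594, 0.699, -1248.565], [0.0, 0.0, 0.0, 1.0]], 'shot': 1}
pliers [([524.0, 272.0, 29.0], 0.62)]
grip [([524.0, 272.0, 151.0], 0.65)]
ring [([538.0, 278.0, 32.0], 0.59)]
ring_stand [([527.0, 272.0, 3.0],
[... 1035 characters left out ...]
are_spool []
screwdriver [([382.0, -107.0, -2.0], 0.68)]
wrist {'vfov': 68.6628067341689, 'cx': 278.1925091136318, 'cy': 209.14491473222537, 'tool_from_camera': [[1.0, -0.002, 0.0, -0.951], [0.001, 0.3, -0.954, -143.459], [0.002, 0.954, 0.3, 78.166], [0.0, 0.0, 0.0, 1.0]], 'shot': 3}
pliers []
grip []
ring []
ring_stand []
reel [([723.0, 49.0, -3.0], 0.97), ([556.0, -37.0, 2.0], 0.7), ([401.0, 32.0, -2.0], 0.55)]
seat [([404.0, 32.0, 70.0], 0.82), ([557.0, -40.0, 69.0], 0.7), ([717.0, 51.0, 68.0], 0.66)]
done_reel [([512.0, -298.0, 3.0], 0.83)]
mug [([727.0, -76.0, -1.0], 0.43)]
bare_spool [([729.0, -76.0, -2.0], 0.98), ([511.0, -298.0, 5.0], 0.46)]
screwdriver [([381.0, -109.0, 0.0], 0.64)]
```

View pics/scene1.png

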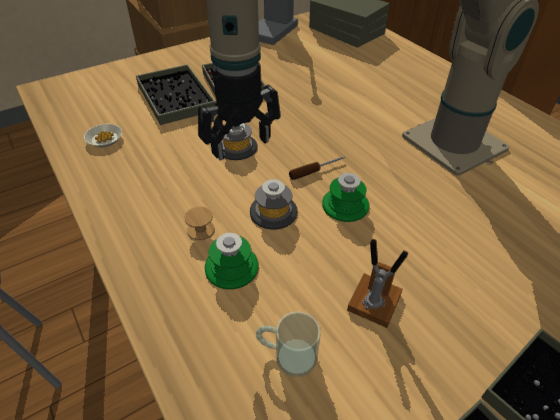

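View pics/side1.png

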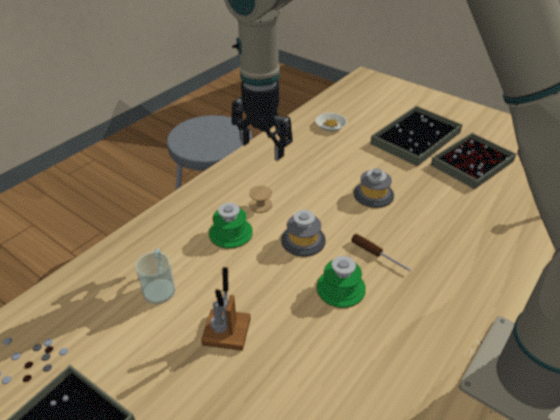

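View pics/wrist1.png

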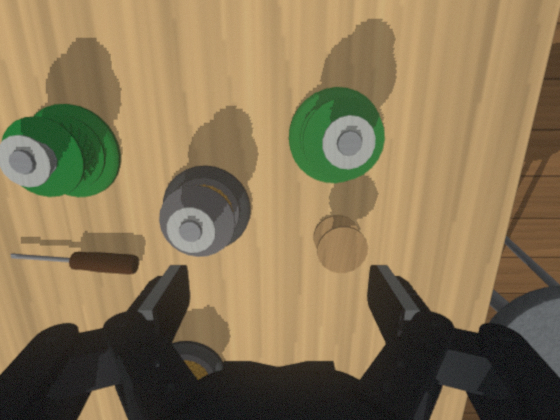

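```bash
python3 - <<'E'
import cv2,numpy as np
a=cv2.imread('pics/scene1.png');b=cv2.imread('pics/side1.png')
def z(im,u,v,w=40): return cv2.resize(im[v-w:v+w,u-w:u+w],(380,290) if 0 else (290,290),interpolation=cv2.INTER_CUBIC)
top=np.hstack([z(a,240,140),z(a,274,200)]);bot=np.hstack([z(b,375,185),z(b,303,228)])
cv2.imwrite('pics/zoom1.png',np.vstack([top,bot]))
cv2.imwrite('pics/zoom2.png',np.hstack([cv2.resize(a[225:335,335:435],(400,440),interpolation=cv2.INTER_CUBIC),cv2.resize(b[255:365,180:280],(400,440),interpolation=cv2.INTER_CUBIC)]))
E
```

```text
(no output)
```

View pics/zoom1.png

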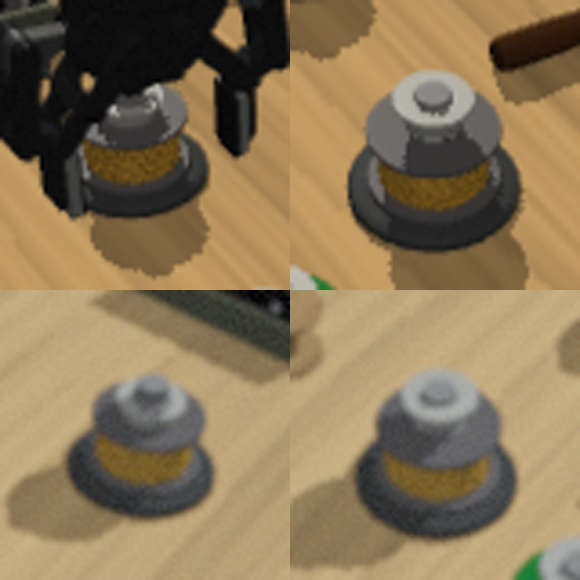

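View pics/zoom2.png

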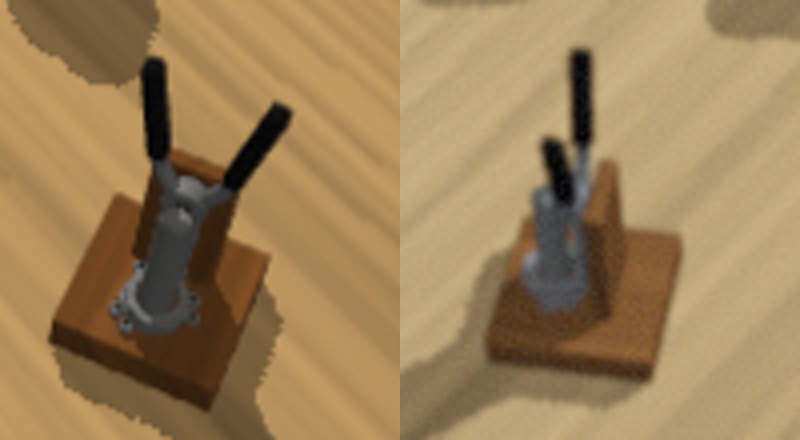

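```bash
cat >> h.py <<'E'
from scipy.spatial.transform import Rotation as Rn
import pickle
def K(p):
    f=p['image'].shape[0]/2/np.tan(np.radians(p['vfov'])/2); return np.array([[f,0,p['cx']],[0,f,p['cy']],[0,0,1.]])
def w2c(p,s=None):
    if 'extrinsics' in p: return np.array(p['extrinsics'])
    T=np.eye(4);T[:3,:3]=Rn.from_euler('xyz',s['tool_rot']).as_matrix();T[:3,3]=s['eef_pos']
    return np.linalg.inv(T@np.array(p['tool_from_camera']))
D=np.diag([1,-1,-1,1.])
def P(p,s=None): return K(p)@(D@w2c(p,s))[:3]
def proj(p,X,s=None):
    q=P(p,s)@np.c_[np.atleast_2d(X),np.ones(len(np.atleast_2d(X)))].T; return (q[:2]/q[2]).T
def tri(Ps,uv):
    A=[]
    for M,(u,v) in zip(Ps,uv): A+= [u*M[2]-M[0], v*M[2]-M[1]]
    X=np.linalg.svd(np.array(A))[2][-1]; X=X[:3]/X[3]
    e=[ (lambda q:np.round(q[:2]/q[2]-np.array(t),1))(M@np.r_[X,1]) for M,t in zip(Ps,uv)]
    return X,e
def onz(M,uv,z):
    A=np.c_[M[:,0],M[:,1],-np.r_[uv,1]]; return np.linalg.solve(A,-(M[:,2]*z+M[:,3]))[:2]
E
python3 - <<'E'
from h import *
a=ctrl.get_image('scene');b=ctrl.get_image('side')
Pa,Pb=P(a),P(b)
for A in [(373.3,240.8),(406.3,252.5)]:
  for B in [(225.3,268),(218,291.3)]:
    print(tri([Pa,Pb],[A,B]))
  print(onz(Pa,A,168))
E
```

```text
(array([536.68584142, 246.40530636, 161.8380215 ]), [array([-0.1, -0.3]), array([-0.1,  0.2])])
(array([530.41118288, 262.08401562, 140.0286959 ]), [array([ 6.8, 12.4]), array([ 4.8, -8.8])])
[541.2224854  250.53754732]
(array([515.77055253, 284.17601702, 187.96132182]), [array([ -5.7, -12.9]), array([-6.9,  8. ])])
(array([508.11934138, 296.38639686, 162.9532755 ]), [array([-0.1, -0.2]), array([-0.1,  0.1])])
[512.04696118 299.20364267]
```

apply_moves --pt "-2 0 4.5 0.17 8.5" --pt "-4 0 9 0.35 8.5" --pt "-6 0 13.5 0.52 8.5" --pt "-8 0 18 0.7 8.5" --pt "-10.5 0 22.5 0.88 8.5" --pt "-12.8 0 27.1 1.05 8.5" --pt "-12.8 0 27.1 1.05 8.5" --pt "-12.8 0 27.1 1.05 8.5"

```text
clock: 2.75
eef_pos: [522.3, 270.7, 231.4]
tool_rot: [-1.571, -0.001, -1.049]
force: [-0.0, -1.0, 0.1]
width: 85.0
```

```bash
python3 - <<'E'
from h import *
s=ctrl.read_state();p=snap('wrist','w2');print(s['eef_pos'],s['tool_rot'],s['clock'])
for q in ['pliers','grip','ring','ring_stand']:
    print(q,[(np.round(d['location'],0).tolist(),round(d['confidence'],2)) for d in ctrl.mark_of(p,q)][:3])
for n in ['scene','side']:
    p=snap(n,n+'2')
    for q in ['pliers','grip','ring','ring_stand','seat','reel']:
        print(q,[(np.round(d['location'],0).tolist(),round(d['confidence'],2)) for d in ctrl.mark_of(p,q)][:3])
E
```

```text
[522.25480281 270.66135469 231.41571642] [-1.57062111e+00 -9.13841271e-04 -1.04875743e+00] 2.75
pliers [([523.0, 271.0, 30.0], 0.56)]
grip [([523.0, 273.0, 28.0], 0.67)]
ring [([531.0, 280.0, 29.0], 0.64), ([523.0, 270.0, 29.0], 0.36)]
ring_stand [([524.0, 274.0, 3.0], 0.83)]
pliers [([521.0, 275.0, 27.0], 0.69)]
grip [([524.0, 272.0, 148.0], 0.93), ([536.0, 276.0, 35.0], 0.16)]
ring [([538.0, 278.0, 36.0], 0.6)]
ring_stand [([528.0, 273.0, 2.0], 0.82)]
seat [([561.0, -41.0, 70.0], 0.79), ([716.0, 48.0, 71.0], 0.79), ([404.0, 31.0, 67.0], 0.55)]
reel [([563.0, -43.0, 1.0], 0.81), ([405.0, 38.0, -1.0], 0.79)]
pliers [([521.0, 272.0, 30.0], 0.8)]
grip [([522.0, 271.0, 153.0], 0.61)]
ring [([536.0, 281.0, 30.0], 0.6), ([560.0, -40.0, 72.0], 0.33)]
ring_stand [([524.0, 272.0, 3.0], 0.61), ([524.0, 271.0, 153.0], 0.21)]
seat [([715.0, 49.0, 68.0], 0.93), ([560.0, -39.0, 70.0], 0.87), ([398.0, 30.0, 65.0], 0.79)]
reel [([563.0, -46.0, 0.0], 0.94), ([718.0, 51.0, 0.0], 0.81), ([398.0, 34.0, 1.0], 0.71)]
```

View pics/w2.png

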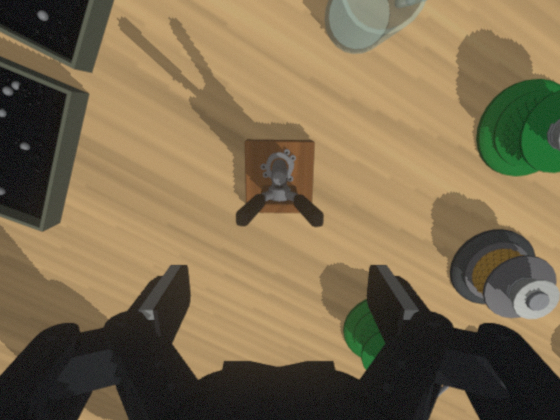

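```bash
python3 - <<'E'
from h import *
s=ctrl.read_state();p=ctrl.get_image('wrist');M=P(p,s)
im=p['image'];c=cv2.resize(im[130:240,215:345],None,fx=5,fy=5,interpolation=cv2.INTER_CUBIC);cv2.imwrite('pics/w2z.png',c[:,:,::-1])
R=Rn.from_euler('xyz',s['tool_rot']).as_matrix()
for uv in [(246,217),(315,216)]:
    for z in (160,166): 
        w=onz(M,uv,z);print(z,w,R.T@(np.r_[w,z]-s['eef_pos']))
# ideal stand square: yaw from stand corners at z=20
cs=[onz(M,uv,20) for uv in [(246,141),(314,141),(246,211),(314,211)]];print(cs)
E
```

```text
160 [511.76173205 294.4192245 ] [-25.33339872  71.30877451   2.74787376]
166 [513.8840827  294.87156929] [-24.66978939  65.30876627   4.81391148]
160 [537.86167949 250.68678898] [25.58776396 71.30738615  3.62443687]
166 [539.25487234 252.3608928 ] [24.8287818  65.30741669  5.66598592]
[array([542.40557431, 326.73264251]), array([580.78727979, 260.10348417]), array([469.02495558, 287.49262678]), array([510.18013728, 216.06928258])]
```

View pics/w2z.png

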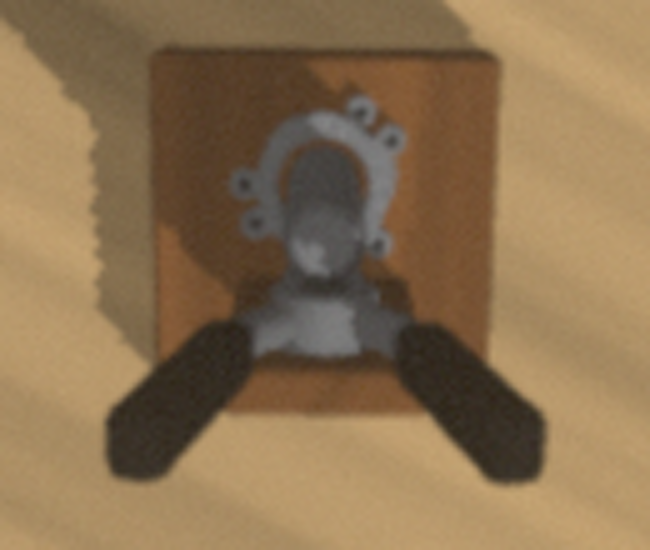

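apply_moves --pt "0 3 0.1 0 8.5" --pt "0 6 0.1 0 8.5" --pt "0 8.5 0.1 0 8.5" --pt "0 9.7 0.1 0 8.5" --pt "0 9.7 0.1 0 8.5" --pt "0 9.7 0.1 0 7"

```text
clock: 4.5
eef_pos: [523.6, 271.8, 135.3]
tool_rot: [-1.569, -0.0, -1.05]
force: [0.5, 0.6, 0.0]
width: 70.6
```

```bash
python3 - <<'E'
from h import *
s=ctrl.read_state();p=snap('wrist','w3');print(s['eef_pos'],s['tool_rot'],s['width'],s['force'])
for n in ['scene','side']: snap(n,n+'3')
a=cv2.imread('pics/scene3.png')[200:335,310:450];b=cv2.imread('pics/side3.png')[220:365,150:290]
cv2.imwrite('pics/z3.png',np.hstack([cv2.resize(a,(400,400)),cv2.resize(b,(400,400))]))
E
```

```text
[523.64673175 271.79120447 135.27928618] [-1.56899197e+00 -8.97072930e-05 -1.05008521e+00] 70.62118808183733 [0.54356737 0.63405751 0.01242429]
```

View pics/w3.png

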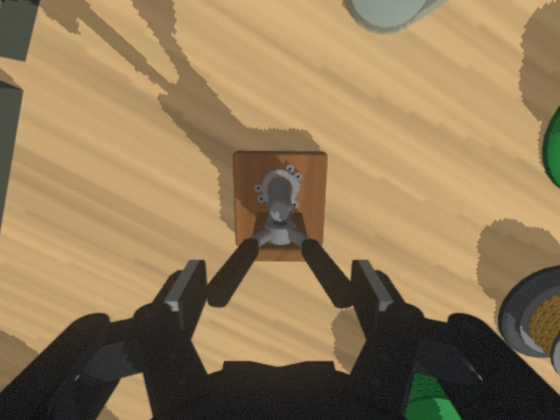

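View pics/z3.png

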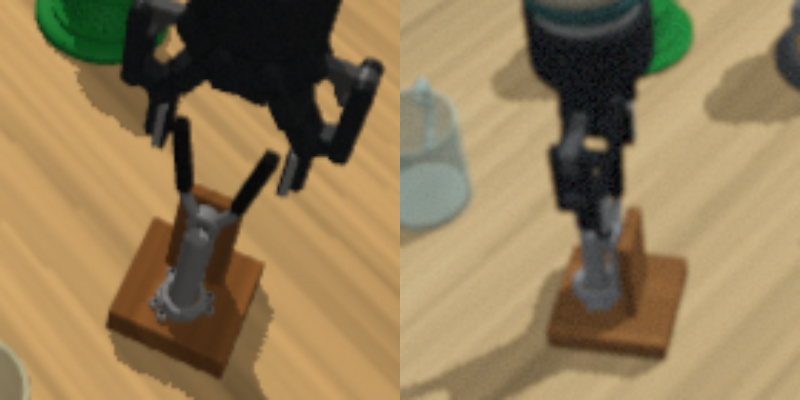

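```bash
python3 - <<'E'
from h import *
s=ctrl.read_state();p=ctrl.get_image('wrist')
Tc=np.linalg.inv(np.array(p['tool_from_camera']))
def pt(X): 
    q=K(p)@(D@Tc@np.r_[X,1])[:3]; return np.round(q[:2]/q[2],1)
for X in [(-35,0,0),(-35,0,11),(-35,0,-11),(-35,-10,0),(-35,-10,11),(-27,-32,0),(-27,-32,6),(-27,-32,-6),(27,-32,0),(-33,-32,6),(0,75-56-18-.0+67,14)]: print(X,pt(X))
E
python3 -c "
import cv2
a=cv2.imread('pics/w3.png')[220:340,140:420];cv2.imwrite('pics/w3z.png',cv2.resize(a,(800,343),interpolation=cv2.INTER_CUBIC))"
```

```text
(-35, 0, 0) [213.8 266.6]
(-35, 0, 11) [212.5 247.2]
(-35, 0, -11) [215.1 285.2]
(-35, -10, 0) [209.7 276.4]
(-35, -10, 11) [208.2 256. ]
(-27, -32, 0) [217.6 303.1]
(-27, -32, 6) [216.8 290.6]
(-27, -32, -6) [218.4 315.2]
(27, -32, 0) [345.9 303.3]
(-33, -32, 6) [202.3 290.6]
(0, 68.0, 14) [280.4 203.7]
```

View pics/w3z.png

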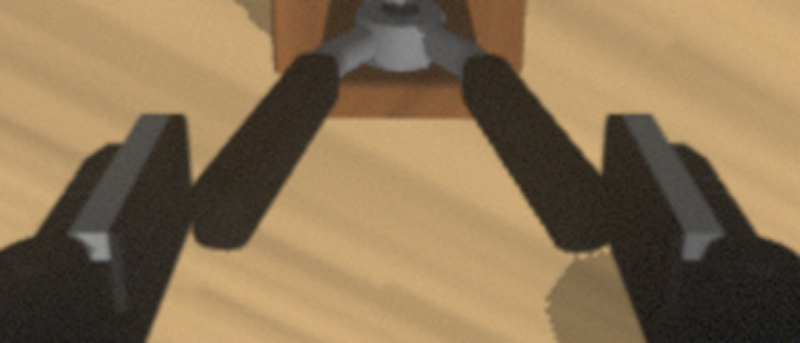

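apply_moves --pt "0 0 0.2 0 7" --pt "0 -0.05 0.2 0 6" --pt "0 -0.1 0.2 0 5.5" --pt "0 -0.15 0.2 0 5" --pt "0 -0.2 0.2 0 4.5"

```text
clock: 5.32
eef_pos: [526.2, 273.1, 139.2]
tool_rot: [-1.567, 0.0, -1.05]
force: [-1.2, -1.4, 12.9]
width: 45.2
```

```bash
python3 - <<'E'
from h import *
s=ctrl.read_state();p=snap('wrist','w4');print(s['eef_pos'],s['tool_rot'],s['width'],s['force'],s['torque'])
E
```

```text
[526.20465192 273.0984859  139.17746756] [-1.56655715e+00  2.51146158e-04 -1.05004990e+00] 45.21003077253503 [-1.22673886 -1.44509083 12.90060416] [-0.18229201  0.52615502  0.09758455]
```

View pics/w4.png

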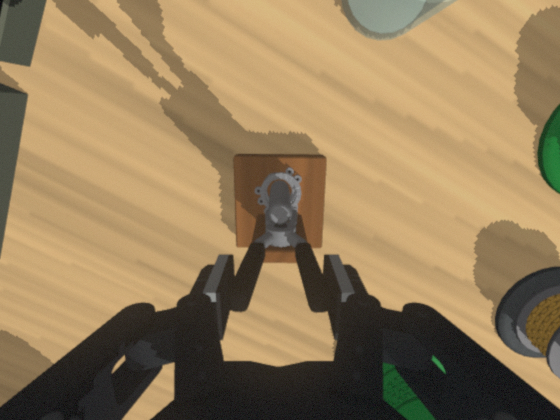

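apply_moves --pt "0 -0.15 0 0 4" --pt "0 -0.3 0 0 3.5" --pt "0 -0.4 0 0 3" --pt "0 -0.4 0 0 0" --pt "0 -0.4 0 0 0" --pt "0 -0.4 0 0 0" --pt "0 -0.4 0 0 0"

```text
clock: 6.25
eef_pos: [526.2, 272.1, 142.5]
tool_rot: [-1.568, -0.001, -1.051]
force: [-1.7, -2.5, 13.3]
width: 29.0
```

```bash
python3 - <<'E'
from h import *
s=ctrl.read_state();p=snap('wrist','w5');print(s['eef_pos'],s['tool_rot'],s['width'],s['force'],s['torque'])
E
```

```text
[526.24777123 272.11196071 142.53570431] [-1.56752850e+00 -9.04090929e-04 -1.05054398e+00] 29.038895779669325 [-1.70463342 -2.46896632 13.34567544] [-0.50397959  0.2626815   0.03605725]
```

View pics/w5.png

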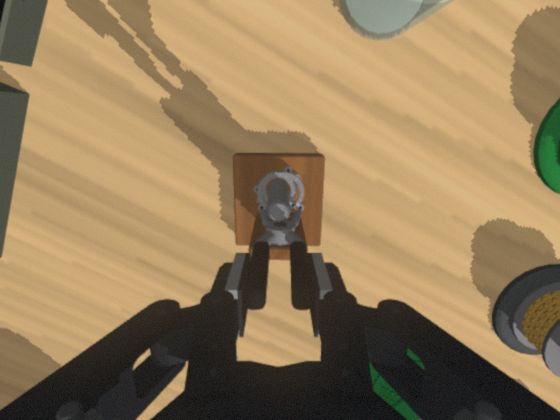

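apply_moves --pt "0 -0.5 0 0 0" --pt "0 -1.5 0 0 0" --pt "0 -3 0 0 0" --pt "0 -5 0 0 0" --pt "0 -7 0 0 0" --pt "0 -9 0 0 0" --pt "0 -10 0 0 0" --pt "0 -10 0 0 0" --pt "0 -10 0 0 0"

```text
clock: 7.42
eef_pos: [523.9, 272.3, 239.6]
tool_rot: [-1.573, 0.0, -1.05]
force: [0.5, -0.2, -2.5]
width: 29.2
```

```bash
python3 - <<'E'
from h import *
s=ctrl.read_state();p=snap('wrist','w6');print(s['eef_pos'],s['tool_rot'],s['width'],s['force'],s['torque'])
for n in ['scene','side']:
    p=snap(n,n+'6')
    for q in ['pliers','grip','ring','seat']:
        print(q,[(np.round(d['location'],0).tolist(),round(d['confidence'],2)) for d in ctrl.mark_of(p,q)][:3])
a=cv2.imread('pics/w6.png')[120:300,200:360];cv2.imwrite('pics/w6z.png',cv2.resize(a,None,fx=3.3,fy=3.3,interpolation=cv2.INTER_CUBIC))
E
```

```text
[523.85065107 272.27805951 239.57451285] [-1.57274227e+00  1.88208576e-04 -1.04994485e+00] 29.21087803994693 [ 0.47740081 -0.18580518 -2.53129467] [ 0.02853059 -0.00075727 -0.08289699]
pliers [([523.0, 270.0, 246.0], 0.69), ([523.0, 270.0, 124.0], 0.65)]
grip []
ring [([537.0, 278.0, 129.0], 0.79), ([563.0, -37.0, -1.0], 0.44)]
seat [([403.0, 32.0, 68.0], 0.66), ([717.0, 50.0, 68.0], 0.62)]
pliers [([535.0, 277.0, 125.0], 0.68)]
grip [([522.0, 272.0, 251.0], 0.57)]
ring [([535.0, 275.0, 128.0], 0.9), ([715.0, 285.0, -1.0], 0.18)]
seat [([556.0, -42.0, 72.0], 0.91), ([715.0, 48.0, 68.0], 0.58)]
```

View pics/w6z.png

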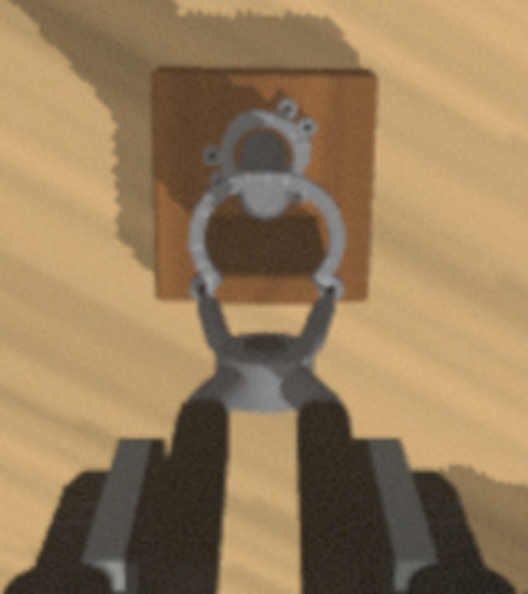

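View pics/scene6.png

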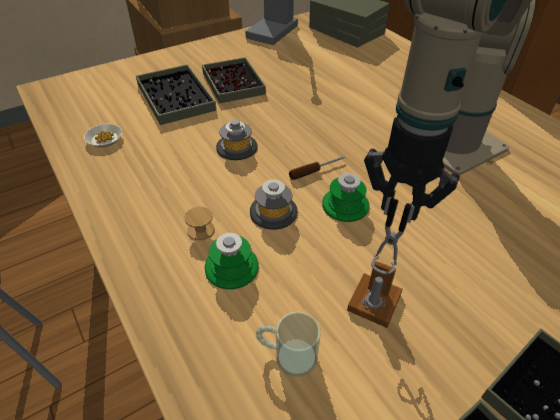

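View pics/side6.png

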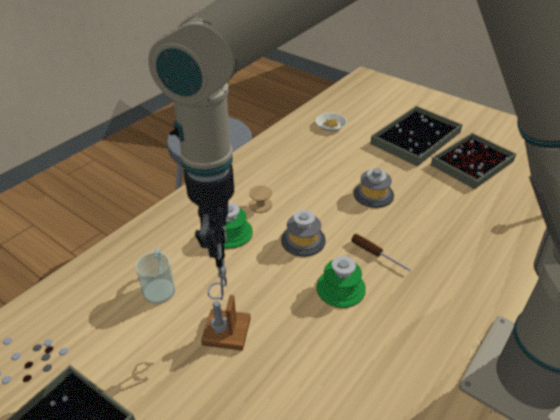

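```bash
python3 - <<'E'
from h import *
a=ctrl.get_image('scene');b=ctrl.get_image('side')
Pa,Pb=P(a),P(b)
print(tri([Pa,Pb],[(273.4,184.8),(303.8,214.2)]),onz(Pa,(273.4,184.8),82),onz(Pb,(303.8,214.2),82))
o=[]
for p,u,v in [(a,274,190),(b,304,220)]:
    o.append(cv2.resize(p['image'][v-25:v+25,u-25:u+25],None,fx=8,fy=8,interpolation=cv2.INTER_CUBIC)[:,:,::-1])
cv2.imwrite('pics/sp.png',np.hstack(o))
s=ctrl.read_state();print(s['eef_pos'],s['qpos'],s['clock'])
E
```

```text
(array([559.50748515, -38.56352292,  84.75396007]), [array([-0.2, -0.4]), array([-0.2,  0.3])]) [558.30175413 -39.72962798] [561.63673932 -42.2599728 ]
[524.61969576 272.49795125 240.30975245] [-0.74012082  0.55243005  0.33680213  1.68381325 -0.21612189  0.94207428
 -1.37211649] 8.075
```

View pics/sp.png

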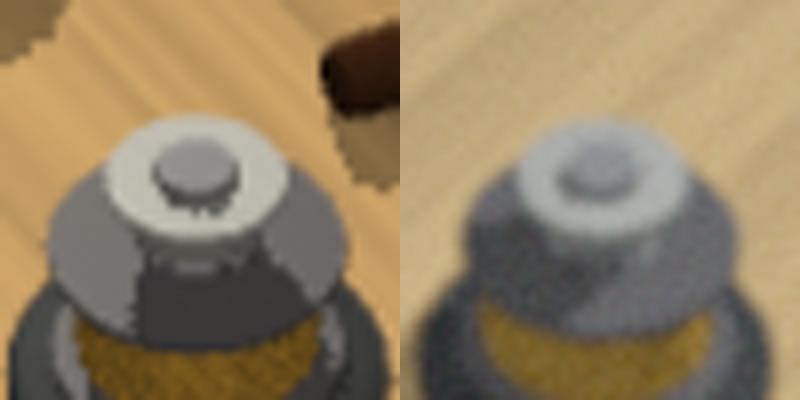

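apply_moves --pt "1.5 0 -0.7 0 0" --pt "4.5 0 -2.1 0 0" --pt "8.0 0 -3.8 0 0" --pt "12 0 -5.7 0 0" --pt "16 0 -7.6 0 0" --pt "20 0 -9.5 0 0" --pt "23.5 0 -11.2 0 0" --pt "26.5 0 -12.6 0 0" --pt "28.3 0 -13.5 0 0" --pt "28.9 0.5 -13.8 0 0" --pt "28.9 2 -13.8 0 0" --pt "28.9 2.6 -13.8 0 0" --pt "28.9 2.6 -13.8 0 0" --pt "28.9 2.6 -13.8 0 0"

```text
clock: 9.82
eef_pos: [548.9, -46.2, 214.4]
tool_rot: [-1.571, 0.0, -1.049]
force: [-0.2, 0.6, -0.9]
width: 28.8
```

```bash
cat > look.py <<'E'
from h import *
import sys
t=sys.argv[1]
s=ctrl.read_state();w=snap('wrist','w'+t);print(s['eef_pos'],s['tool_rot'],s['width'],s['force'],s['clock'])
a=snap('scene','scene'+t);b=snap('side','side'+t)
for n,p in [('w',w),('a',a),('b',b)]:
    for q in ['ring','seat']:
        print(n,q,[(np.round(d['location'],0).tolist(),round(d['confidence'],2)) for d in ctrl.mark_of(p,q)][:3])
pickle.dump((s,w,a,b),open('pics/%s.pkl'%t,'wb'))
cv2.imwrite('pics/wz%s.png'%t,cv2.resize(w['image'][120:270,205:355],(600,600),interpolation=cv2.INTER_CUBIC)[:,:,::-1])
o=[cv2.resize(p['image'][v-30:v+20,u-25:u+25],(400,400),interpolation=cv2.INTER_CUBIC)[:,:,::-1] for p,u,v in [(a,274,190),(b,304,220)]]
cv2.imwrite('pics/ab%s.png'%t,np.hstack(o))
E
python3 look.py 7
```

```text
[548.92991114 -46.19872839 214.35478693] [-1.57054381e+00  5.93102119e-07 -1.04897366e+00] 28.797900943574533 [-0.22638987  0.56424433 -0.9309952 ] 9.825
w ring [([556.0, -44.0, 101.0], 0.91)]
w seat [([403.0, 35.0, 70.0], 0.97), ([557.0, -39.0, 66.0], 0.93)]
a ring [([561.0, -42.0, 102.0], 0.59)]
a seat [([404.0, 28.0, 69.0], 0.89), ([715.0, 49.0, 70.0], 0.89), ([562.0, -38.0, 71.0], 0.71)]
b ring [([558.0, -41.0, 100.0], 0.58)]
b seat [([557.0, -41.0, 71.0], 0.97), ([713.0, 48.0, 70.0], 0.78), ([400.0, 33.0, 67.0], 0.63)]
```

View pics/wz7.png

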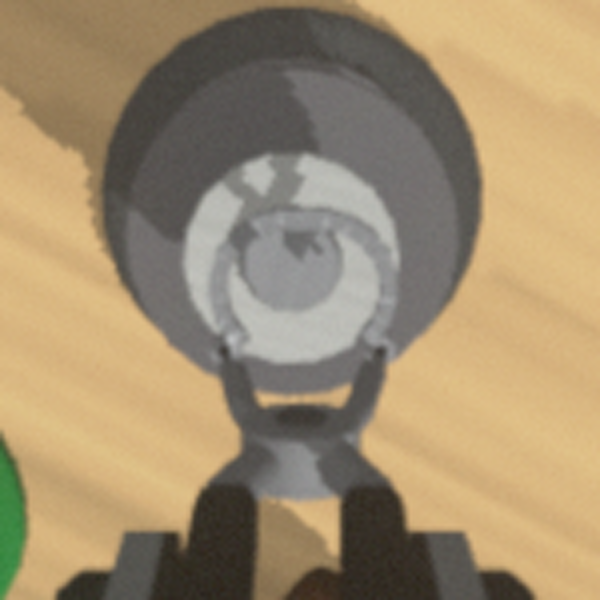

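View pics/ab7.png

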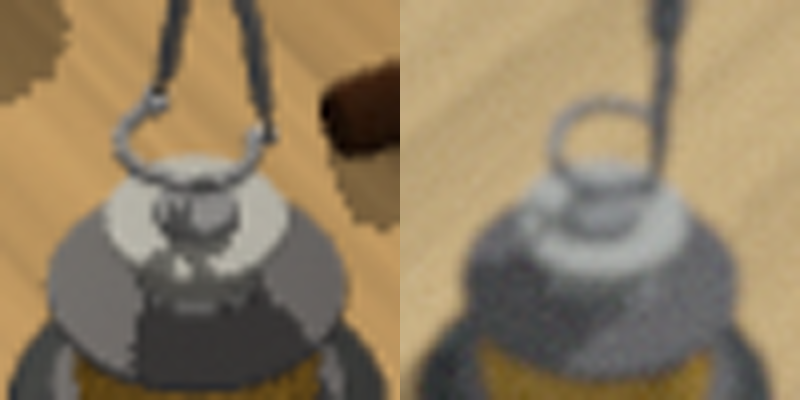

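```bash
python3 - <<'E'
from h import *
s,w,a,b=pickle.load(open('pics/7.pkl','rb'))
T=np.array(w['tool_from_camera']);Tc=np.linalg.inv(T)
Mt=K(w)@(D@Tc)[:3]
def ony(uv,y): # solve tool x,z at given tool y
    A=np.c_[Mt[:,0],Mt[:,2],-np.r_[uv,1]]; return np.linalg.solve(A,-(Mt[:,1]*y+Mt[:,3]))[:2]
px=lambda x,y:(205+x/4,120+y/4)
for h in (110,113):
    print(h,'tips',ony(px(222,352),h-3),ony(px(378,352),h-3),'front in',ony(px(300,224),h-3),'front out',ony(px(300,207),h-3),'L in',ony(px(231,285),h-3),'R in',ony(px(375,285),h-3))
ysp=s['eef_pos'][2]-82
for yy in (ysp-2,ysp,ysp+2): print('spindle',ony(px(291,268),yy), ony(px(242,268),yy),ony(px(341,268),yy),ony(px(291,220),yy),ony(px(291,313),yy))
yc=s['eef_pos'][2]-78
print('cap',[ony(px(*q),yc) for q in [(184,260),(399,260),(291,152),(291,365)]])
E
```

```text
110 tips [-16.66655237  -1.39834692] [16.6075421 -1.3359714] front in [-0.12553661 26.32120687] front out [-0.13790455 29.86672072] L in [-14.54947732  13.32217656] R in [15.64614656 13.3778905 ]
113 tips [-16.84726521  -2.33383653] [16.82538595 -2.27071388] front in [-0.10812137 25.71774173] front out [-0.12063745 29.3057237 ] L in [-14.70483186  12.56300919] R in [15.85247483 12.61939048]
spindle [-2.00884171 11.43353624] [-13.1942537   11.41297999] [ 9.4043711  11.45451114] [-2.02310343 22.5345549 ] [-1.99515561  0.7805663 ]
spindle [-2.01197791 10.95679804] [-13.27909064  10.93609164] [ 9.48459955 10.97792614] [-2.0263438  22.13890101] [-1.99819184  0.22601643]
spindle [-2.0151141  10.48005983] [-13.36392757  10.45920328] [ 9.564828   10.50134114] [-2.02958416 21.74324711] [-2.00122807 -0.32853344]
cap [array([-26.93178571,  11.86728682]), array([23.12093434, 11.95910088]), array([-2.05288709, 36.96386209]), array([ -1.98769931, -13.77692387])]
```

apply_moves --pt "-0.11 0.4 -0.04 0 0" --pt "-0.22 1 -0.07 0 0" --pt "-0.22 1.4 -0.07 0 0" --pt "-0.22 1.4 -0.07 0 0" --pt "-0.22 1.4 -0.07 0 0"

```text
clock: 10.9
eef_pos: [547.1, -45.3, 200.3]
tool_rot: [-1.571, -0.0, -1.05]
force: [-0.0, -0.2, -1.3]
width: 28.8
```

```bash
python3 look.py 8
```

```text
[547.10887163 -45.33435599 200.32547275] [-1.57068082e+00 -7.08864180e-05 -1.05015033e+00] 28.811799550300957 [-0.01716362 -0.23106116 -1.32791755] 10.9
w ring [([556.0, -41.0, 85.0], 0.58)]
w seat [([404.0, 35.0, 69.0], 0.94), ([557.0, -38.0, 68.0], 0.7)]
a ring [([559.0, -40.0, 91.0], 0.57)]
a seat [([562.0, -41.0, 71.0], 0.8), ([718.0, 49.0, 70.0], 0.77), ([400.0, 29.0, 68.0], 0.63)]
b ring [([560.0, -38.0, 86.0], 0.66)]
b seat [([402.0, 32.0, 65.0], 0.95), ([716.0, 46.0, 69.0], 0.78), ([540.0, -50.0, 90.0], 0.29)]
```

View pics/wz8.png

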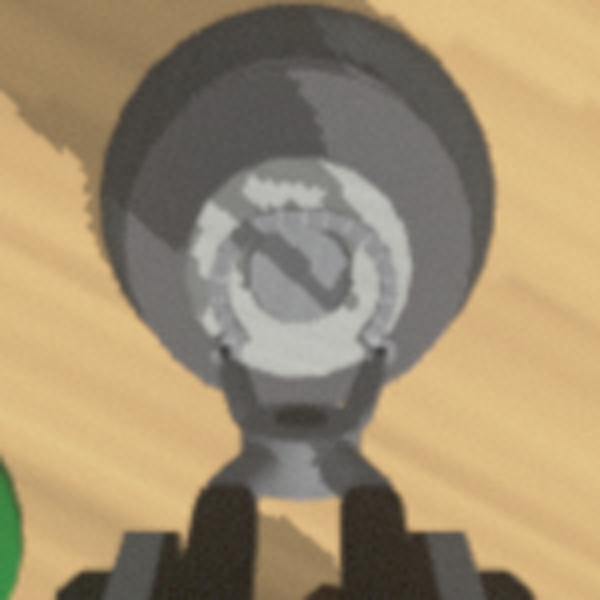

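View pics/ab8.png

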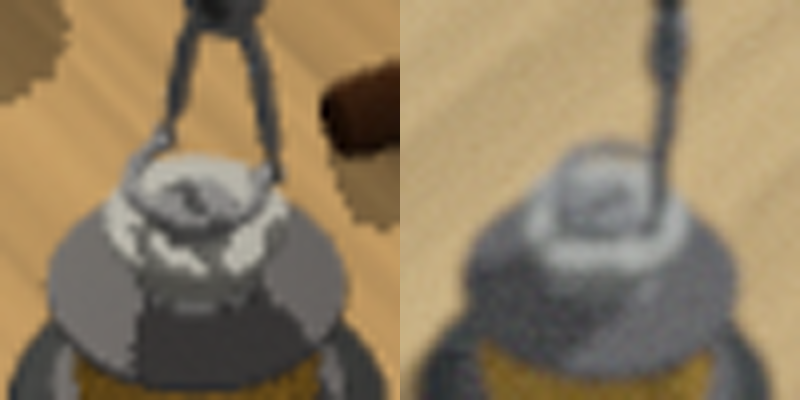

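```bash
cat > m.py <<'E'
from h import *
def tool(w):
    Mt=K(w)@(D@np.linalg.inv(np.array(w['tool_from_camera'])))[:3]
    def ony(uv,y):
        A=np.c_[Mt[:,0],Mt[:,2],-np.r_[uv,1]]; return np.round(np.linalg.solve(A,-(Mt[:,1]*y+Mt[:,3]))[:2],2)
    return ony
px=lambda x,y:(205+x/4,120+y/4)
E
python3 - <<'E'
from m import *
s,w,a,b=pickle.load(open('pics/8.pkl','rb'));ony=tool(w);Z=s['eef_pos'][2]
for q in [(247,272),(349,272),(298,323)]: print('sp',ony(px(*q),Z-82))
for q in [(187,270),(411,270),(299,157),(299,377)]: print('cap',ony(px(*q),Z-78))
for h in (112.5,):
  for q in [(222,352),(380,352),(300,225),(300,210),(231,285),(375,285)]: print('ring',ony(px(*q),h-3))
E
python3 -c "
import cv2
a=cv2.imread('pics/w8.png')[165:215,250:310];cv2.imwrite('pics/w8z.png',cv2.resize(a,(720,600),interpolation=cv2.INTER_CUBIC))"
```

```text
sp [-11.6   13.39]
sp [10.68 13.43]
sp [-0.42  1.82]
cap [-25.05  12.85]
cap [24.61 12.94]
cap [-0.3  37.88]
cap [ -0.14 -12.11]
ring [-16.82  -2.18]
ring [17.22 -2.12]
ring [-0.11 25.6 ]
ring [-0.12 28.77]
ring [-14.68  12.69]
ring [15.82 12.74]
```

View pics/w8z.png

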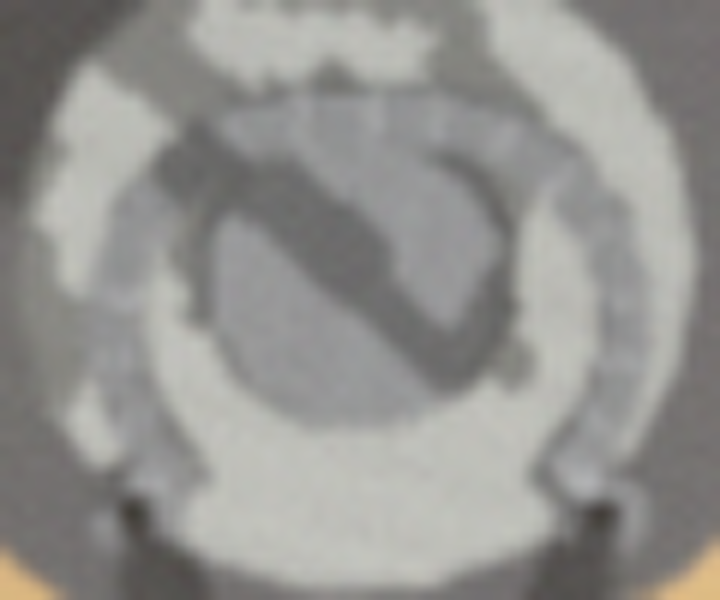

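apply_moves --pt "-0.07 0 0.09 0 0" --pt "-0.07 0.1 0.09 0 0" --pt "-0.07 0.3 0.09 0 0" --pt "-0.07 0.5 0.09 0 0" --pt "-0.07 0.7 0.09 0 0" --pt "-0.07 0.8 0.09 0 0" --pt "-0.07 0.8 0.09 0 0"

```text
clock: 12.22
eef_pos: [547.4, -44.2, 192.2]
tool_rot: [-1.571, 0.0, -1.05]
force: [0.1, 0.2, -1.0]
width: 29.1
```

```bash
python3 look.py 9; python3 -c "
import cv2
a=cv2.imread('pics/w9.png')[165:215,250:310];cv2.imwrite('pics/w9z.png',cv2.resize(a,(720,600),interpolation=cv2.INTER_CUBIC))"
```

```text
[547.39358713 -44.2065503  192.2147682 ] [-1.57089554e+00  1.28595866e-04 -1.05011835e+00] 29.063254038181004 [ 0.11465915  0.19618526 -1.04121953] 12.225
w ring [([554.0, -41.0, 81.0], 0.71)]
w seat [([558.0, -39.0, 68.0], 0.76), ([404.0, 32.0, 68.0], 0.74)]
a ring [([561.0, -42.0, 82.0], 0.68)]
a seat [([713.0, 51.0, 72.0], 0.95), ([402.0, 31.0, 66.0], 0.63), ([561.0, -41.0, 72.0], 0.6)]
b ring [([558.0, -34.0, 81.0], 0.75), ([720.0, -78.0, -3.0], 0.4)]
b seat [([398.0, 29.0, 65.0], 0.94), ([715.0, 45.0, 70.0], 0.58), ([559.0, -37.0, 72.0], 0.56)]
```

View pics/w9z.png

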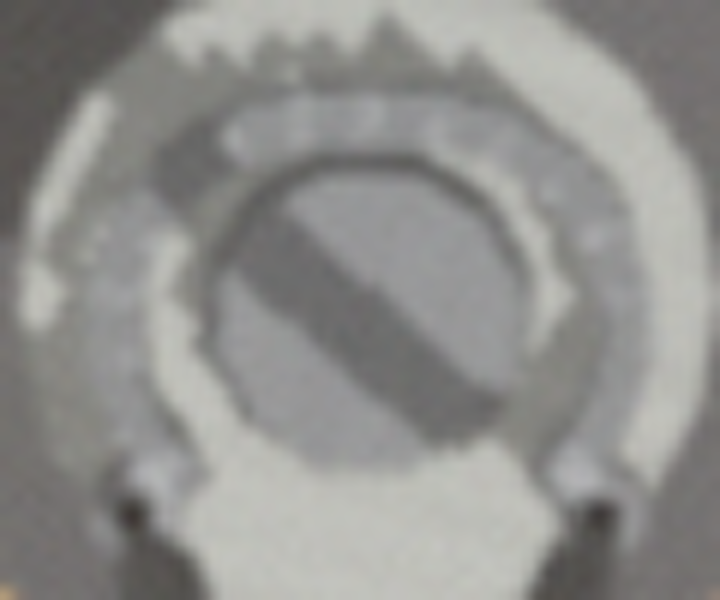

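View pics/ab9.png

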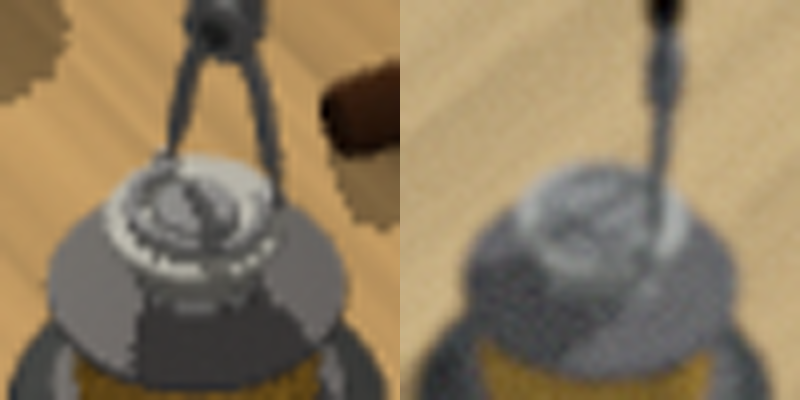

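```bash
python3 - <<'E'
from m import *
s,w,a,b=pickle.load(open('pics/9.pkl','rb'));ony=tool(w);Z=s['eef_pos'][2]
px=lambda x,y:(250+x/12,165+y/12)
for q in [(212,318),(530,318),(371,168),(371,470)]: print('sp',ony(px(*q),Z-82))
for q in [(20,318),(712,318)]: print('cap',ony(px(*q),Z-78))
for q in [(132,515),(600,515),(370,155),(370,95),(150,320),(600,320),(92,320),(650,320)]: print('ring',ony(px(*q),112.5-3))
E
```

```text
sp [-10.54  12.3 ]
sp [11.98 12.34]
sp [ 0.67 23.12]
sp [0.77 1.09]
cap [-24.49  11.25]
cap [25.28 11.35]
ring [-16.38  -2.1 ]
ring [17.22 -2.04]
ring [ 0.59 24.19]
ring [ 0.57 28.42]
ring [-14.9   12.32]
ring [16.89 12.38]
ring [-18.99  12.32]
ring [20.42 12.39]
```

apply_moves --pt "0 0 0.04 0 0" --pt "0 0.2 0.04 0 0" --pt "0 0.4 0.04 0 0" --pt "0 0.6 0.04 0 0" --pt "0 0.6 0.04 0 0"

```text
clock: 13.3
eef_pos: [547.9, -44.1, 186.4]
tool_rot: [-1.571, -0.0, -1.05]
force: [-0.5, 0.1, 2.7]
width: 29.3
```

```bash
python3 look.py 10; python3 -c "
import cv2
a=cv2.imread('pics/w10.png')[165:215,250:310];cv2.imwrite('pics/w10z.png',cv2.resize(a,(720,600),interpolation=cv2.INTER_CUBIC))"
```

```text
[547.92376238 -44.11327255 186.38058235] [-1.57053301e+00 -1.80916468e-04 -1.05012834e+00] 29.290265444437363 [-0.47247151  0.10080234  2.69942833] 13.3
w ring []
w seat [([404.0, 33.0, 72.0], 0.71), ([560.0, -45.0, 67.0], 0.6)]
a ring []
a seat [([561.0, -39.0, 69.0], 0.93), ([717.0, 52.0, 71.0], 0.9), ([404.0, 31.0, 70.0], 0.68)]
b ring [([557.0, -42.0, 73.0], 0.56), ([543.0, -46.0, 198.0], 0.21)]
b seat [([715.0, 47.0, 69.0], 0.83), ([398.0, 31.0, 69.0], 0.79), ([560.0, -42.0, 70.0], 0.78)]
```

View pics/w10z.png

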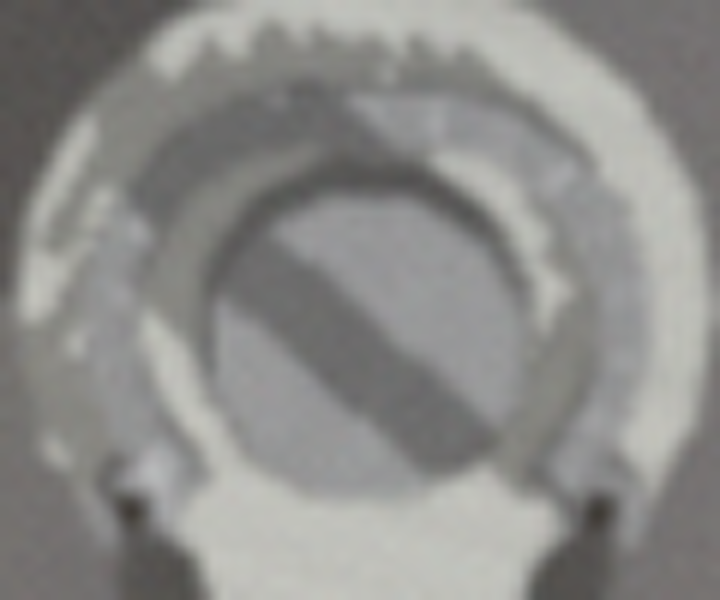

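View pics/ab10.png

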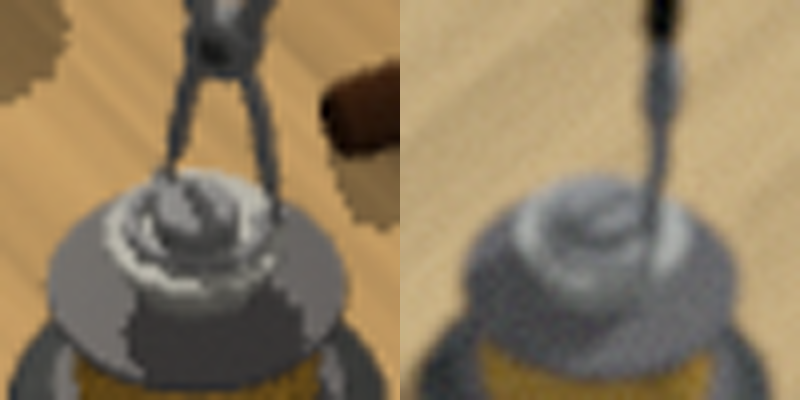

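apply_moves --pt "0 0.2 0 0 0" --pt "0 0.4 0 0 0" --pt "0 0.5 0 0 0" --pt "0 0.6 0 0 0" --pt "0 0.6 0 0 0"

```text
clock: 14.38
eef_pos: [548.1, -44.3, 181.5]
tool_rot: [-1.57, -0.0, -1.05]
force: [-3.2, -0.7, 12.1]
width: 28.8
```

apply_moves --pt "0 0.05 0 0 0" --pt "0 0.1 0 0 0" --pt "0 0.1 0 0 0"

```text
clock: 14.75
eef_pos: [548.2, -44.4, 181.3]
tool_rot: [-1.569, -0.0, -1.05]
force: [-3.8, -1.4, 19.4]
width: 28.9
```

```bash
python3 look.py 11; python3 - <<'E'
from m import *
s,w,a,b=pickle.load(open('pics/11.pkl','rb'))
o=[cv2.resize(w['image'][165:215,250:310],(480,400),interpolation=cv2.INTER_CUBIC)[:,:,::-1]]
a_=cv2.imread('pics/side11.png')[130:250,260:350];o.append(cv2.resize(a_,(300,400),interpolation=cv2.INTER_CUBIC))
cv2.imwrite('pics/z11.png',np.hstack(o))
E
```

```text
[548.16809839 -44.43156915 181.30673601] [-1.56922460e+00 -4.83420582e-04 -1.05047714e+00] 28.93810278512595 [-3.849716   -1.41104275 19.42180302] 14.75
w ring []
w seat [([402.0, 32.0, 69.0], 0.75), ([559.0, -40.0, 68.0], 0.71)]
a ring [([561.0, -40.0, 71.0], 0.72)]
a seat [([712.0, 50.0, 71.0], 0.87), ([402.0, 33.0, 67.0], 0.64), ([560.0, -43.0, 74.0], 0.56)]
b ring [([556.0, -39.0, 68.0], 0.67)]
b seat [([556.0, -41.0, 72.0], 0.97), ([404.0, 33.0, 63.0], 0.86), ([714.0, 46.0, 69.0], 0.71)]
```

View pics/z11.png

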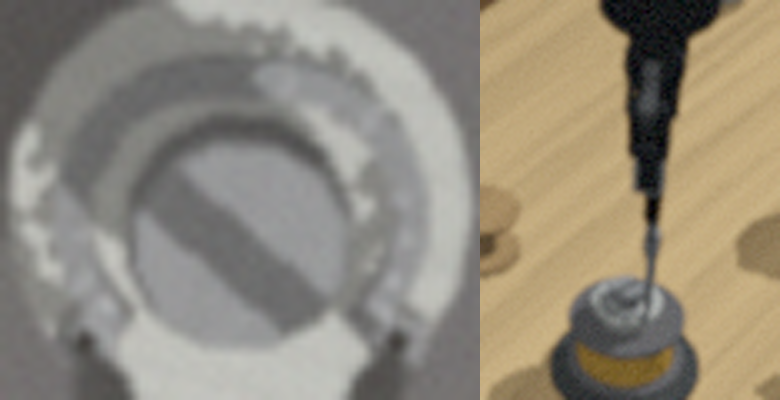

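View pics/ab11.png

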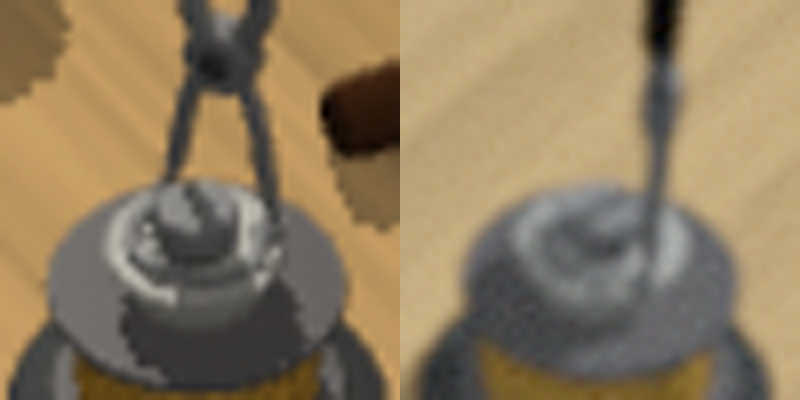

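```bash
python3 - <<'E'
from m import *
s,w,a,b=pickle.load(open('pics/11.pkl','rb'));ony=tool(w);Z=s['eef_pos'][2]
px=lambda x,y:(250+x/8,165+y/8)
for q in [(135,245),(350,245),(242,140),(242,348)]: print('sp',ony(px(*q),Z-82))
for q in [(10,210),(475,210)]: print('cap',ony(px(*q),Z-68))
for q in [(85,340),(402,340),(245,100),(245,55),(90,215),(400,215),(58,215),(433,215)]: print('ring',ony(px(*q),113.3-3))
E
```

```text
sp [-10.83  11.59]
sp [11.11 11.64]
sp [ 0.05 22.56]
sp [0.13 0.6 ]
cap [-24.77  11.71]
cap [25.22 11.8 ]
ring [-16.75  -1.98]
ring [17.49 -1.91]
ring [ 0.42 24.38]
ring [ 0.4  29.14]
ring [-16.    11.94]
ring [16.95 12.  ]
ring [-19.4   11.93]
ring [20.46 12.  ]
```

apply_moves --pt "0 0 0 0 0" --pt "0 0 0 0 0" --pt "0 0 0 0 0" --pt "0 0 0 0 0" --pt "0 0 0 0 0" --pt "0 0 0 0 0"

```text
clock: 15.95
eef_pos: [548.1, -44.4, 181.3]
tool_rot: [-1.569, -0.0, -1.051]
force: [-4.3, -0.7, 18.9]
width: 29.0
```

```bash
python3 -c "
from cell import ctrl
print(ctrl.finish_job()); print(ctrl.read_state()['width'])"
```

```text
the job is handed in; nothing more can be done
None
the job is handed in; nothing more can be done
```

I took the ring pliers off their stand, squeezed them fully and lifted them. I then slid the spread ring over the spindle of the reel near (560, -40) mm, which had lost its ring, and pushed the cap to its stop. I handed the job in after about 16 s, still squeezing and pushing down. The hand-in gives no verdict.

What the last checks showed:
- **Squeeze:** the finger opening held at 29 mm, against the 32 mm given for fully squeezed handles. The ring looked spread in every picture, but I had no direct reading of the handle joint.
- **Ring position:** in the wrist picture the ring centre lay about 0.5 mm from the spindle axis. The trained networks put the ring within about 1–3 mm of that axis. One picture at the end gave no ring reading, which is why I relied on my own measurement.
- **Cap at its stop:** the last 1 mm of push moved the tool only 0.2 mm while the upward force rose from 12 to 19 N. The cap measured 50 mm across when I assumed its top was at 68 mm, its height at the stop. The ring's height on the pliers also agreed with where they sat on the stand, to about 0.2 mm.
- **Held still:** over the last second the pose did not change and the force stayed at about 19 N. A sideways force of about 4 N remained. The tool was within 0.002 rad of vertical, and I estimate the pliers were tilted no more than 0.04 rad.
- **Other objects:** my path stayed above the mug, the bare spool and the screwdriver. I did not measure their positions again at the end.

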